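# Wedge a doll-painting stand level

### The arm

A 6-joint arm with a two-finger parallel gripper is mounted at the origin on the work surface. World frame = base frame: x ahead of the robot, y to its left, z up, the work surface at z = 0. Lengths are in m, angles in rad, forces in N, time in s.
With the tool pointing down it reaches from about 0.275 to 0.85 m from the base axis. Payload 19 kg.
Tool frame: the origin (TCP) lies between the finger pads; the fingertips stand 14 mm ahead of it and the grasp point (between the pads) lies 5 mm behind it (arm.nose_length is the z of the fingertips in the tool frame, in m); z points along the fingers, y is the line along which they close (so a half turn about z gives the same grasp; the last joint's range is limited). The gripper opens to 85 mm and grips with 20 to 120 N. Pads are 22 mm wide; open, the fingers measure 114 mm over their backs; the gripper's body (76 mm by 85 mm) begins 54 mm behind the grasp point. The pads swing forward as they close: fully open they stand 13 mm farther back than shut.
Start: joints at [-1.476, 0.15, 1.437, -0, 1.554, -0.134], TCP at [0.13, -0.56, 0.245] pointing down, gripper open.
Joint ranges: [-2.8, 2.8], [-0.68, 2.1], [0.12, 2.68], [-1.39, 4.53], [0.16, 2.79], [-2.81, 2.81]. Speed limits (rad/s): [1.89, 1.89, 2.22, 3.01, 3.01, 3.01].

### API

Orientations are given as a 3x3 rotation matrix whose columns are the frame's x, y, z axes.
In Python, from workcell import monitor, optics, order, arm gives the robot as it stands.
- The arm moves only by the tool move_arm, never from a script. Its arguments are lists of equal length, an entry for each row: "slide": the shift along the tool's x, y, z in mm, a list of three; "rot": the turn, a rotation vector about the tool's x, y, z in degrees, a list of three. A call has 1 to 5 rows; each row shifts and turns the commanded pose from where the row before left it, along the tool's axes as they then stand; what a row does not reach is not made up. A row lasts 1/12 s, in which the tool goes at most 41.7 mm and 7.16 degrees, less where a joint would pass 70% of its speed; a pose out of reach is approached as far as the arm can. A call is refused whole if a number of a shift passes 41.7 or a number of a turn 7.16, either way. A call with a gripper value outside its range is refused whole. "gripper" is the closure, from 0 (fully open) to 1 (shut), set as the call begins (left out, the last holds). The fingers move at their own pace and stop on an object; the grip force is fixed at half the most. Time passes only in rows, so rows that do not move let the fingers close. It gives the time, the measured TCP pose, the force, the opening and the grip force at its end, in the units of the state.
- monitor.sense(): the state, without advancing time (a new reading comes with each control period).
- optics.grab_frame(name): name is "side" or "top" or "wrist"; returns the picture (400x640x3 uint8, red, green, blue); there is no depth.
- optics.get_calibration(name): a dict with "mtx" (3x3 intrinsics, pixels), "world_from_camera" (4x4, takes a point from camera to world coordinates); the wrist camera has in their place "mount" (4x4, takes a point from camera to tool coordinates, whose origin is the TCP and whose axes are the flange's). Camera axes: x right, y up, looking along -z (the intrinsics and any distortion apply to the point x, -y, -z); pixel columns grow to the right and rows downward; lengths in m; the calibration is good to about 2 mm. A picture is of the moment at which its call begins: read the wrist's pose just before it. get_calibration takes no time and is no camera call.
- order.finish_job(): hands the job in; it is judged then, once.
The state is a dict: "time": time; "joint_positions": joint angles; "joint_vel": joint speeds; "effort": joint torques, N m; "tcp_pos": TCP position; "eef_rot": TCP orientation; "contact_force": force on the tool from outside, world axes, zero at the start; "wrist_torque": the same for the moment, N m; "opening": opening from 0.0 (shut) to 1.0 (fully open); "grasp_force": force on a finger pad.
Only numpy, scipy, OpenCV 4.12 (cv2) and the standard library are available. Lean on these libraries where they do the work, as an engineer would, in place of code of your own. Each camera call takes 0.05 s, during which the arm holds its last target. There are 200 camera calls.

### The job

The hinged tray that carries the doll head sags at its free edge. Take the loose wooden wedge by its grip block, lay it flat on the bench and push its thin end squarely under the middle of that edge until the tray comes up level and is firmly nipped between wedge and stops, feeling for the resistance so that you do not strain the hinge; then let go of the wedge. Raise the tray with the wedge alone, never touching tray or head, and leave the jar, the palette and the brush where they are.

Things in the scene. Friction and masses are not known exactly. Their poses are not given: they have to be found in the camera images.
- stand: Aluminium frame fixed to the bench, 198 (x) by 205 mm (y), z up, turned up to 0.3 rad; origin amid the frame at foot level (the feet differ: up to 2 mm above or below the bench top). +y points from the hinge (y -90 mm) to the tray's free edge (y +90); the wedge goes in along -y. Between the side rails (inner faces at x -85, +85) it is open down to the bench back to y -96 mm.
- stop_tab (a point): Underside of one of the two fixed rubber-faced stops (stand's x +76 and -76 mm, y 62 mm; tops 45 mm above the stand's origin). The tray's upper face meets them when it is level: it then goes no higher, and further pushing of the wedge only squeezes.
- tray: Plywood tray 164 x 178 x 10 mm hinged on the stand, with a vinyl doll head pinned on it (115 mm wide, top about 150 mm above the bench, beginning 35 mm behind the free edge). Origin on the hinge line, 29 mm above the stand's origin; y points to the free edge, z square to the board. Starts sagging 0.056 rad. Tray and head: 0.7 to 1.0 kg, about half borne at the free edge.
- tray_lip (a point): Middle of the underside of the steel rod (6 mm thick, 154 mm long) along the tray's free edge; axes as the tray's, y outwards. 11 mm above the bench sagging, 21 mm level, both +-2 mm. Firmly nipped: it presses on the wedge with over 8 N (its weight gives under 6 N); over 25 N strains the hinge. The push on the wedge is 1.2 to 2.3 times the press that stays (friction 0.5 to 0.7, both faces).
- wedge: Loose wooden wedge 165 mm long, 34 mm wide, about 90 g, lying flat. Origin on its underside at half its length; x points along it to the thin end (x = +82.5 mm), z up. Its top rises straight from 4 mm at the thin end to 28 mm at x = -27.5 mm (22 mm per 100 mm); then a level neck, 28 mm high, 25 mm long; then the grip block at the heel.
- wedge_grip (a point): Centre of the wedge's grip block: 30 mm (x) by 34 mm (y) by 38 mm high, at the heel; this point is 19 mm above the underside, 67.5 mm behind the wedge's origin and 150 mm from the thin end. Same axes as the wedge. Grasp it from above across the 34 mm.
- wedge_tip (a point): Middle of the wedge's thin end, on the underside. Same axes as the wedge.
- paint_jar: Bystander: closed paint jar, 44 mm across, 55 mm high, standing; origin under its centre.
- palette: Bystander: flat black colour palette 100 x 70 x 14 mm; origin under its centre.
- brush: Bystander: brush 150 mm long lying on the bench beside the stand; origin under its middle.
Mind the look-alikes: they are no part of the job. Of the things shaped like the wedge, the wooden one is meant.

How it is judged:
On the way, in this order (a step that is already met when the one before it is completed fails the run):
1. the wedge's thin end is under the middle of the lip, at least 10 mm in (y of wedge_tip in the frame of tray_lip below -0.01 m and x of wedge_tip in the frame of tray_lip between -0.035 and 0.035 m and z of wedge_tip in the frame of tray_lip below 0 m), for 0.1 s.
2. the tray is level within 0.02 rad, resting on the wedge (angle between tray's own z axis and vertical below 0.02 rad and contact force between wedge and tray above 2 N), for 0.2 s.
At the end, for the whole second after the job is handed in: The tray is level within 0.02 rad and presses on the wedge with more than 8 N; the wedge lies flat (within 0.05 rad), square to the lip within 0.26 rad, its thin end within 35 mm of the lip's middle sideways, at rest and released (angle between tray's own z axis and vertical below 0.02 rad and contact force between wedge and tray above 8 N and x of wedge_tip in the frame of tray_lip between -0.035 and 0.035 m and angle between the x axis of wedge and the y axis of stand, either way round below 0.26 rad and angle between wedge's own z axis and vertical below 0.05 rad and linear speed of wedge below 0.01 m/s); the robot touches nothing.
It fails at once if the wedge is forced: it and the tray press on each other with more than 25 N (contact force between wedge and tray above 25 N).
It fails at once if the robot touches the tray or the head (contact force between any of the fingers, the arm and tray above 1 N).
It fails at once if a bystander is moved more than 20 mm (distance of any of paint_jar, palette, brush from where it was at the start of the episode above 0.02 m).
It also fails if it takes over 45 s, if anything falls off the work surface, if the arm or the gripper's body presses on something with over 40 N, if the wrist force passes 120 N, or if a joint passes its speed limit or range.

## Working session

There is one attempt and no reset: what is moved stays moved. The work goes in short steps, Python scripts to look and compute and a tool call to move; the robot and the scene stay as the last step left them, time stands still between calls to the robot, and variables do not carry over. Pictures are saved under pics/ and viewed, at most 10 in all, crops included, and the job is handed in when it is done.

Besides the shell and the picture viewer there is one more tool, called as name(argument=value, ...), one argument or row to a line, values as JSON. move_arm: Moves the arm, as the interface text tells. Its arguments: {"type":"object","properties":{"slide":{"type":"array"},"rot":{"type":"array"},"gripper":{"type":"number"}},"required":["slide","rot"]}

```bash
mkdir -p pics; python3 - <<'E'
from workcell import monitor,optics,order,arm
import cv2,numpy as np
np.set_printoptions(precision=4,suppress=True)
s=monitor.sense();print(s['time'],s['tcp_pos'],s['eef_rot'],s['contact_force'],s['opening'])
for n in("top","side"):
    im=optics.grab_frame(n);cv2.imwrite(f'pics/{n}0.png',im[:,:,::-1]);c=optics.get_calibration(n);print(n,c)
print(optics.get_calibration("wrist"))
E
```

```text
0.0 [ 0.1304 -0.5598  0.2447] [[ 0.9739  0.2268 -0.0001]
 [ 0.2268 -0.9739  0.0012]
 [ 0.0002 -0.0012 -1.    ]] [ 0.806  -1.0106 -0.3015] 0.9970980409077269
top {'mtx': array([[440.1334,   0.    , 324.2087],
       [  0.    , 440.1334, 200.5042],
       [  0.    ,   0.    ,   1.    ]]), 'world_from_camera': array([[-0.0186,  0.9953, -0.0953,  0.4251],
       [-0.9998, -0.0183,  0.004 , -0.035 ],
       [ 0.0023,  0.0953,  0.9954,  1.2011],
       [ 0.    ,  0.    ,  0.    ,  1.    ]])}
side {'mtx': array([[376.0429,   0.    , 316.6318],
       [  0.    , 376.0429, 195.795 ],
       [  0.    ,   0.    ,   1.    ]]), 'world_from_camera': array([[-0.7859,  0.4331, -0.4413,  0.0186],
       [-0.6183, -0.5561,  0.5554,  0.6727],
       [-0.0048,  0.7094,  0.7048,  0.9313],
       [ 0.    ,  0.    ,  0.    ,  1.    ]])}
{'mtx': array([[330.5093,   0.    , 315.9512],
       [  0.    , 330.5093, 197.5144],
       [  0.    ,   0.    ,   1.    ]]), 'mount': array([[-0.0007,  0.9569,  0.2904,  0.0736],
       [ 1.    ,  0.0004,  0.0012,  0.0005],
       [ 0.0011,  0.2904, -0.9569, -0.1282],
       [ 0.    ,  0.    ,  0.    ,  1.    ]])}
```

View pics/top0.png

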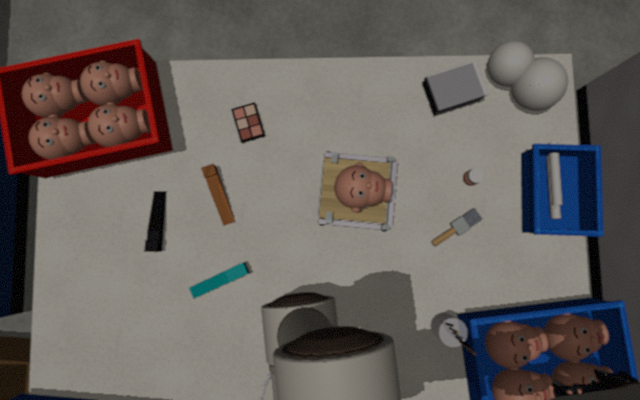

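View pics/side0.png

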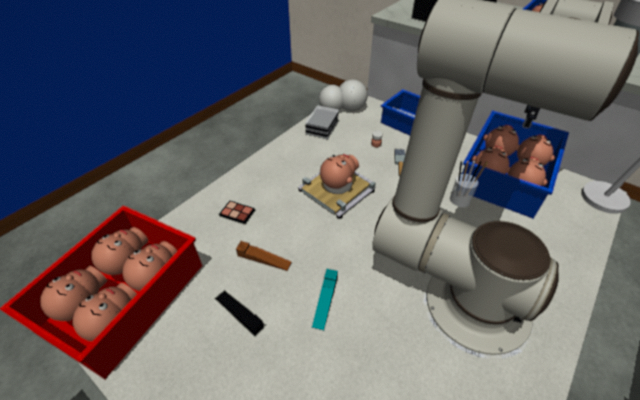

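The top view shows three wedge-shaped things: wooden/orange-brown at (218,194), black at (156,221) and teal at (220,279). I choose the wooden one; its block end looks to be at (209,170) and its thin end at (229,222). The stand is at (358,190), and its free edge seems to be on the left (world +y). I'll check both in one close crop.

```bash
cat > h.py <<'E'
from workcell import monitor,optics,order,arm
import cv2,numpy as np
np.set_printoptions(precision=4,suppress=True)
def ray(n,px,z,W=None):
    c=optics.get_calibration(n);K=c['mtx'];T=c['world_from_camera'] if W is None else W
    p=np.atleast_2d(px).astype(float);d=np.c_[(p[:,0]-K[0,2])/K[0,0],-(p[:,1]-K[1,2])/K[1,1],-np.ones(len(p))]@T[:3,:3].T
    o=T[:3,3];return o+d*((z-o[2])/d[:,2])[:,None]
def wristW(s):
    T=np.eye(4);T[:3,:3]=s['eef_rot'];T[:3,3]=s['tcp_pos'];return T@optics.get_calibration('wrist')['mount']
def wood(im):
    h=cv2.cvtColor(im,cv2.COLOR_RGB2HSV);return cv2.inRange(h,(5,150,60),(17,255,255))
E
python3 - <<'E'
from h import *
im=cv2.imread('pics/top0.png');a=cv2.resize(im[140:245,190:410],None,fx=3.6,fy=3.6,interpolation=cv2.INTER_CUBIC);cv2.imwrite('pics/c1.png',a);print(a.shape)
m=wood(im[:,:,::-1].copy());m[:, :190]=0;m[:,250:]=0;m[:150]=0;m[240:]=0
c=max(cv2.findContours(m,0,1)[0],key=cv2.contourArea);r=cv2.minAreaRect(c);b=cv2.boxPoints(r);print(r,b,cv2.contourArea(c))
print(ray('top',b,0.015))
E
```

```text
(378, 792, 3)
((218.43557739257812, 193.8324737548828), (59.73411178588867, 11.702716827392578), 68.96248626708984) [[202.2526 168.0567]
 [213.1753 163.8557]
 [234.6186 219.6082]
 [223.6959 223.8093]] 600.5
[[0.6335 0.2908 0.015 ]
 [0.6445 0.2611 0.015 ]
 [0.4913 0.2026 0.015 ]
 [0.4805 0.2319 0.015 ]]
```

View pics/c1.png

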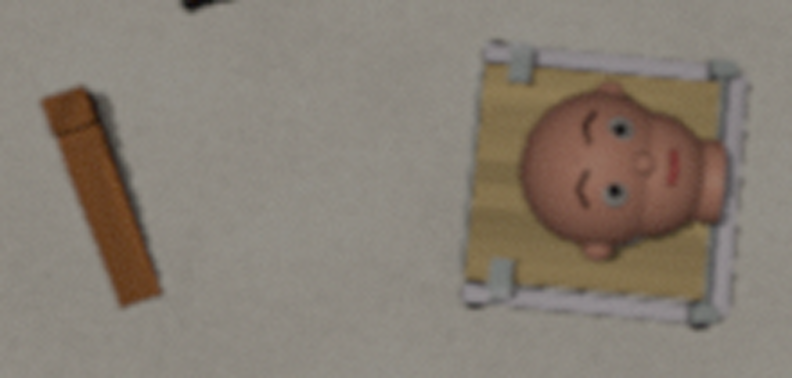

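The crop confirms it. The wooden wedge has its grip block at crop (70,110) = px (209.4,170.6) and its thin end at crop (140,298) = px (228.9,222.8). The two stop tabs sit at crop (521,66) and (502,278) = px (334.7,158.3) and (329.4,217.2), so the free edge is on the left (+y).

```bash
python3 - <<'E'
from h import *
g=ray('top',(209.4,170.6),.038)[0];t=ray('top',(228.9,222.8),.004)[0]
print('grip',g,'tip',t,np.linalg.norm((g-t)[:2]))
d=(t-g)[:2];print('wedge yaw',np.degrees(np.arctan2(d[1],d[0])))
A=ray('top',(334.7,158.3),.047)[0];B=ray('top',(329.4,217.2),.047)[0];print(A,B,np.linalg.norm(A-B))
x=(A-B)[:2];x/=np.linalg.norm(x);y=np.array([-x[1],x[0]]);O=(A+B)[:2]/2-.062*y
print('O',O,'lip',O+.09*y,'x',x,'y',y,'yaw',np.degrees(np.arctan2(x[1],x[0])))
E
```

```text
grip [0.6222 0.2654 0.038 ] tip [0.4835 0.2203 0.004 ] 0.14583435655928714
wedge yaw -161.99527991328003
[ 0.6477 -0.0696  0.047 ] [ 0.4912 -0.0525  0.047 ] 0.15739701889248311
O [ 0.5627 -0.1227] lip [ 0.5725 -0.0332] x [ 0.994  -0.1091] y [0.1091 0.994 ] yaw -6.265267980075159
```

move_arm(
  slide=[
    [26,-27,0],
    [27,-28,0],
    [27,-28,0],
    [27,-28,0],
    [27,-28,0],
  ],
  rot=[
    [0,0,0],
    [0,0,0],
    [0,0,0],
    [0,0,0],
    [0,0,0],
  ],
)

```text
time: 0.52
tcp_pos: [0.2298, -0.3925, 0.2449]
eef_rot: [[0.974, 0.226, -0.0], [0.226, -0.974, 0.001], [0.0, -0.001, -1.0]]
contact_force: [2.0, -0.1, -0.2]
opening: 0.998
grasp_force: 0.0
```

move_arm(
  slide=[
    [27,-28,0],
    [27,-28,0],
    [27,-28,0],
    [27,-28,0],
    [27,-28,0],
  ],
  rot=[
    [0,0,0],
    [0,0,0],
    [0,0,0],
    [0,0,0],
    [0,0,0],
  ],
)

```text
time: 0.93
tcp_pos: [0.3294, -0.2254, 0.2453]
eef_rot: [[0.974, 0.226, 0.0], [0.226, -0.974, -0.0], [0.0, 0.0, -1.0]]
contact_force: [1.6, -0.6, -0.4]
opening: 1.0
grasp_force: 0.0
```

move_arm(
  slide=[
    [27,-28,0],
    [27,-28,0],
    [27,-28,0],
    [27,-28,0],
    [27,-28,0],
  ],
  rot=[
    [0,0,0],
    [0,0,0],
    [0,0,0],
    [0,0,0],
    [0,0,0],
  ],
)

```text
time: 1.35
tcp_pos: [0.4292, -0.0582, 0.2453]
eef_rot: [[0.974, 0.227, 0.0], [0.227, -0.974, -0.0], [0.0, 0.0, -1.0]]
contact_force: [0.9, -1.1, -0.5]
opening: 0.997
grasp_force: 0.0
```

move_arm(
  slide=[
    [27,-28,0],
    [27,-28,0],
    [27,-28,0],
    [27,-28,0],
    [27,-28,0],
  ],
  rot=[
    [0,0,0],
    [0,0,0],
    [0,0,0],
    [0,0,0],
    [0,0,0],
  ],
)

```text
time: 1.77
tcp_pos: [0.529, 0.1088, 0.2451]
eef_rot: [[0.974, 0.227, -0.0], [0.227, -0.974, 0.0], [-0.0, -0.0, -1.0]]
contact_force: [0.2, -1.6, 1.0]
opening: 0.997
grasp_force: 0.0
```

move_arm(
  slide=[
    [27,-28,0],
    [27,-28,0],
    [27,-28,0],
    [27,-28,-10],
    [0,0,0],
  ],
  rot=[
    [0,0,0],
    [0,0,0],
    [0,0,0],
    [0,0,-5],
    [0,0,0],
  ],
)

```text
time: 2.18
tcp_pos: [0.6102, 0.2453, 0.2546]
eef_rot: [[0.948, 0.319, -0.001], [0.319, -0.948, 0.001], [-0.0, -0.001, -1.0]]
contact_force: [-1.4, 0.1, 0.1]
opening: 1.003
grasp_force: 0.0
```

```bash
python3 - <<'E'
from h import *
s=monitor.sense();im=optics.grab_frame('wrist');cv2.imwrite('pics/w1.png',im[:,:,::-1]);W=wristW(s)
print(s['tcp_pos'],s['eef_rot'][:,0],s['contact_force'])
m=wood(im);cs=sorted(cv2.findContours(m,0,1)[0],key=cv2.contourArea)[-3:]
for c in cs:
    r=cv2.minAreaRect(c);b=cv2.boxPoints(r);print(r,b.tolist());print(ray('wrist',b,.015,W))
E
```

```text
[0.6102 0.2453 0.2546] [ 0.9478  0.319  -0.0001] [-1.4449  0.1394  0.1179]
((102.0, 11.0), (0.0, 0.0), 0.0) [[102.0, 11.0], [102.0, 11.0], [102.0, 11.0], [102.0, 11.0]]
[[0.6899 0.4968 0.015 ]
 [0.6899 0.4968 0.015 ]
 [0.6899 0.4968 0.015 ]
 [0.6899 0.4968 0.015 ]]
((139.0, 7.0), (0.0, 0.0), 0.0) [[139.0, 7.0], [139.0, 7.0], [139.0, 7.0], [139.0, 7.0]]
[[0.7052 0.4625 0.015 ]
 [0.7052 0.4625 0.015 ]
 [0.7052 0.4625 0.015 ]
 [0.7052 0.4625 0.015 ]]
((298.4999694824219, 198.99996948242188), (125.99998474121094, 30.999996185302734), 90.0) [[282.9999694824219, 135.99996948242188], [313.9999694824219, 135.99996948242188], [313.9999694824219, 261.9999694824219], [282.9999694824219, 261.9999694824219]]
[[0.6296 0.2904 0.015 ]
 [0.6405 0.2581 0.015 ]
 [0.4944 0.2093 0.015 ]
 [0.4821 0.2456 0.015 ]]
```

View pics/w1.png

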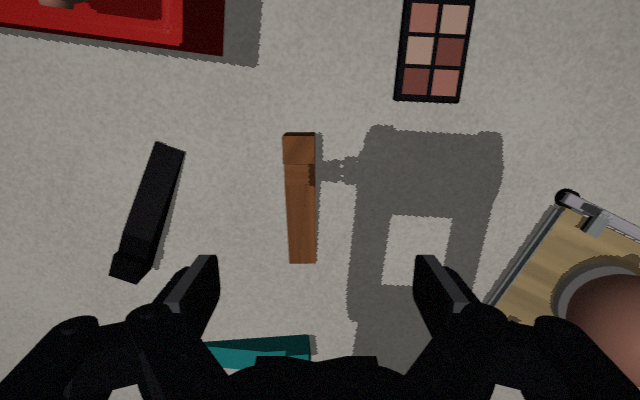

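The wrist view shows the wooden wedge in close-up. Its grip block top spans px (283–316, 136–164) with centre (299.5,150). Its thin end is at (303,262), and black and teal are well apart from it.

```bash
python3 - <<'E'
from h import *
s=monitor.sense();W=wristW(s);R=s['eef_rot']
g=ray('wrist',[(283,136),(316,136),(283.5,164),(316,164)],.038,W);print(g)
gc=g.mean(0);t=ray('wrist',(303,262),.004,W)[0];d=(t-gc)[:2]
print(gc,t,np.linalg.norm(d),np.degrees(np.arctan2(d[1],d[0])),'tool x yaw',np.degrees(np.arctan2(R[1,0],R[0,0])))
p=gc.copy();p[2]=.02-.005
print('tool shift mm',R.T@(p-s['tcp_pos'])*1000)
E
```

```text
[[0.6318 0.2863 0.038 ]
 [0.6425 0.254  0.038 ]
 [0.6039 0.2774 0.038 ]
 [0.6147 0.2448 0.038 ]]
[0.6232 0.2657 0.038 ] [0.4831 0.2187 0.004 ] 0.14776592435034958 -161.48926816058005 tool x yaw 18.355918280599624
tool shift mm [ 20.768  -16.994  239.2217]
```

move_arm(
  slide=[
    [7,-6,40],
    [7,-6,40],
    [7,-5,40],
    [0,0,40],
    [0,0,35],
  ],
  rot=[
    [0,0,0],
    [0,0,0],
    [0,0,0],
    [0,0,0],
    [0,0,0],
  ],
)

```text
time: 2.65
tcp_pos: [0.622, 0.2622, 0.0575]
eef_rot: [[0.951, 0.31, -0.002], [0.31, -0.951, -0.001], [-0.002, -0.0, -1.0]]
contact_force: [-0.2, -0.9, -0.3]
opening: 1.0
grasp_force: 0.0
```

move_arm(
  slide=[
    [0,0,20],
    [0,0,10],
    [0,0,0],
    [0,0,0],
  ],
  rot=[
    [0,0,0],
    [0,0,0],
    [0,0,0],
    [0,0,0],
  ],
)

```text
time: 2.98
tcp_pos: [0.6233, 0.2627, 0.0313]
eef_rot: [[0.951, 0.31, 0.001], [0.31, -0.951, 0.0], [0.001, -0.0, -1.0]]
contact_force: [0.8, 0.2, 1.1]
opening: 0.996
grasp_force: 0.0
```

Another 11 mm down, 3 mm sideways (tool −y), then close.

move_arm(
  slide=[
    [0,-3,11],
    [0,0,0],
  ],
  rot=[
    [0,0,0],
    [0,0,0],
  ],
)

```text
time: 3.15
tcp_pos: [0.622, 0.2661, 0.0193]
eef_rot: [[0.951, 0.311, 0.001], [0.311, -0.951, 0.0], [0.001, -0.0, -1.0]]
contact_force: [-0.3, 0.4, -0.9]
opening: 0.996
grasp_force: 0.0
```

move_arm(
  slide=[
    [0,0,0],
    [0,0,0],
    [0,0,0],
    [0,0,0],
    [0,0,0],
  ],
  rot=[
    [0,0,0],
    [0,0,0],
    [0,0,0],
    [0,0,0],
    [0,0,0],
  ],
  gripper=1.0,
)

```text
time: 3.57
tcp_pos: [0.6224, 0.266, 0.0201]
eef_rot: [[0.95, 0.311, 0.001], [0.311, -0.95, 0.0], [0.001, -0.0, -1.0]]
contact_force: [0.3, 0.6, -0.2]
opening: 0.391
grasp_force: 60.0
```

move_arm(
  slide=[
    [0,0,0],
    [0,0,0],
    [0,0,0],
    [0,0,0],
    [0,0,0],
  ],
  rot=[
    [0,0,0],
    [0,0,0],
    [0,0,0],
    [0,0,0],
    [0,0,0],
  ],
)

```text
time: 3.98
tcp_pos: [0.6224, 0.266, 0.02]
eef_rot: [[0.95, 0.311, 0.001], [0.311, -0.95, 0.0], [0.001, -0.0, -1.0]]
contact_force: [-0.8, 1.0, 6.3]
opening: 0.39
grasp_force: 60.8
```

move_arm(
  slide=[
    [0,0,-15],
    [0,0,-15],
    [0,0,0],
    [0,0,0],
    [0,0,0],
  ],
  rot=[
    [0,0,0],
    [0,0,-6],
    [0,0,-6],
    [0,0,-6],
    [0,0,-6],
  ],
)

```text
time: 4.4
tcp_pos: [0.6221, 0.2658, 0.0496]
eef_rot: [[0.738, 0.674, 0.0], [0.674, -0.738, 0.0], [0.0, 0.0, -1.0]]
contact_force: [0.2, -0.0, -1.0]
opening: 0.39
grasp_force: 60.0
```

move_arm(
  slide=[
    [0,0,0],
    [0,0,0],
    [0,0,0],
    [0,0,0],
    [0,0,0],
  ],
  rot=[
    [0,0,-7],
    [0,0,-7],
    [0,0,-7],
    [0,0,-7],
    [0,0,-7],
  ],
)

```text
time: 4.82
tcp_pos: [0.622, 0.2658, 0.0492]
eef_rot: [[0.217, 0.976, -0.0], [0.976, -0.217, 0.0], [-0.0, -0.0, -1.0]]
contact_force: [0.5, 0.3, -1.3]
opening: 0.393
grasp_force: 60.0
```

move_arm(
  slide=[
    [0,0,0],
    [0,0,0],
    [0,0,0],
  ],
  rot=[
    [0,0,-7],
    [0,0,0],
    [0,0,0],
  ],
)

```text
time: 5.07
tcp_pos: [0.622, 0.2658, 0.0493]
eef_rot: [[0.107, 0.994, -0.0], [0.994, -0.107, 0.0], [0.0, -0.0, -1.0]]
contact_force: [0.3, -0.2, -1.1]
opening: 0.386
grasp_force: 60.0
```

```bash
python3 - <<'E'
from h import *
s=monitor.sense();R=s['eef_rot'];im=optics.grab_frame('wrist');cv2.imwrite('pics/w2.png',im[:,:,::-1])
print(s['time'],s['tcp_pos'],R,s['contact_force'],np.degrees(np.arctan2(R[1,0],R[0,0])))
E
```

```text
5.0667 [0.622  0.2658 0.0493] [[ 0.1066  0.9943 -0.0002]
 [ 0.9943 -0.1066  0.    ]
 [ 0.     -0.0002 -1.    ]] [ 0.2631 -0.1897 -1.0666] 83.8830854581554
```

View pics/w2.png

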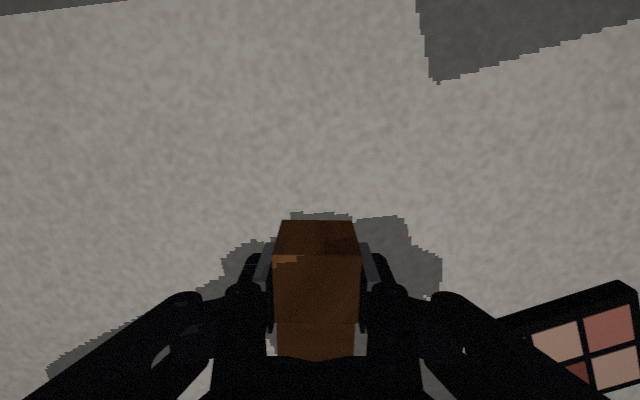

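The wrist view shows the wedge held square in the pads, with the block at px (272–360, 255–320). The palette is to the right at about (570,330), clear of the fingers. Next I move in front of the lip and lower.

move_arm(
  slide=[
    [-28,-5,0],
    [-28,-4,0],
    [-28,-4,0],
    [-28,-4,0],
    [0,0,0],
  ],
  rot=[
    [0,0,0],
    [0,0,0],
    [0,0,0],
    [0,0,0],
    [0,0,0],
  ],
)

```text
time: 5.53
tcp_pos: [0.5927, 0.1523, 0.0493]
eef_rot: [[0.109, 0.994, -0.001], [0.994, -0.109, -0.001], [-0.001, -0.001, -1.0]]
contact_force: [-1.1, -0.7, 0.1]
opening: 0.39
grasp_force: 60.1
```

move_arm(
  slide=[
    [0,0,15],
    [0,0,10],
    [0,0,0],
    [0,0,0],
  ],
  rot=[
    [0,0,0],
    [0,0,0],
    [0,0,0],
    [0,0,0],
  ],
)

```text
time: 5.87
tcp_pos: [0.5933, 0.1564, 0.0237]
eef_rot: [[0.104, 0.995, -0.002], [0.995, -0.104, -0.0], [-0.0, -0.002, -1.0]]
contact_force: [0.3, -0.3, 0.5]
opening: 0.385
grasp_force: 60.1
```

move_arm(
  slide=[
    [0,0,3],
    [0,0,0],
    [0,0,0],
  ],
  rot=[
    [0,0,0],
    [0,0,0],
    [0,0,0],
  ],
)

```text
time: 6.12
tcp_pos: [0.5938, 0.1564, 0.0216]
eef_rot: [[0.103, 0.995, 0.0], [0.995, -0.103, 0.0], [0.0, 0.0, -1.0]]
contact_force: [0.2, -0.5, -1.5]
opening: 0.382
grasp_force: 60.1
```

```bash
python3 - <<'E'
from h import *
s=monitor.sense();R=s['eef_rot']
print(s['time'],s['tcp_pos'],s['contact_force'],s['wrist_torque'])
tip=s['tcp_pos']-.15*R[:,0];print('tip',tip)
im=optics.grab_frame('top');a=cv2.resize(im[140:240,250:400,::-1],None,fx=5,fy=5,interpolation=cv2.INTER_CUBIC);cv2.imwrite('pics/c3.png',a)
E
```

```text
6.1167 [0.5938 0.1564 0.0216] [ 0.2101 -0.4727 -1.4894] [ 0.0476 -0.0546 -0.024 ]
tip [0.5784 0.0072 0.0215]
```

View pics/c3.png

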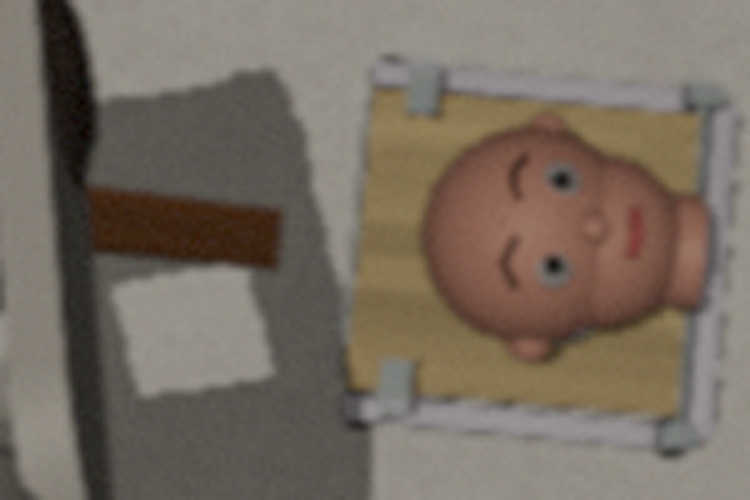

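The wedge tip is at crop (278,238). The lip's edge runs from crop (372,90) to (347,385), mid (360,236). The wedge is square, about 40 mm short of the lip and about 6 mm off centre toward −x. I correct the offset, settle it on the bench and advance.

move_arm(
  slide=[
    [0,6,1],
    [0,0,0],
    [0,0,0],
  ],
  rot=[
    [0,0,0],
    [0,0,0],
    [0,0,0],
  ],
)

```text
time: 6.42
tcp_pos: [0.6, 0.1555, 0.0203]
eef_rot: [[0.103, 0.995, 0.0], [0.995, -0.103, 0.0], [0.0, 0.0, -1.0]]
contact_force: [0.3, 0.4, -1.0]
opening: 0.385
grasp_force: 60.1
```

move_arm(
  slide=[
    [-15,0,0],
    [-15,0,0],
    [-10,0,0],
    [-10,0,0],
    [-5,0,0],
  ],
  rot=[
    [0,0,0],
    [0,0,0],
    [0,0,0],
    [0,0,0],
    [0,0,0],
  ],
)

```text
time: 6.83
tcp_pos: [0.5939, 0.099, 0.0204]
eef_rot: [[0.104, 0.995, 0.0], [0.995, -0.104, -0.0], [-0.0, 0.0, -1.0]]
contact_force: [-0.5, 0.7, -0.2]
opening: 0.386
grasp_force: 60.1
```

move_arm(
  slide=[
    [0,0,0],
    [0,0,0],
    [0,0,0],
  ],
  rot=[
    [0,0,0],
    [0,0,0],
    [0,0,0],
  ],
)

```text
time: 7.08
tcp_pos: [0.5941, 0.1011, 0.0204]
eef_rot: [[0.103, 0.995, 0.0], [0.995, -0.103, 0.0], [0.0, 0.0, -1.0]]
contact_force: [-0.3, -0.4, 0.0]
opening: 0.39
grasp_force: 60.1
```

```bash
python3 - <<'E'
from h import *
s=monitor.sense();R=s['eef_rot']
print(s['time'],s['tcp_pos'],s['contact_force'],s['wrist_torque'],R.T@s['contact_force'])
tip=s['tcp_pos']-.15*R[:,0];x=np.array([.994,-.109,0]);print('tip',tip, 'in lip frame',x@(tip-[.5725,-.0332,0]),np.array([.109,.994,0])@(tip-[.5725,-.0332,0]))
im=optics.grab_frame('top');a=cv2.resize(im[140:240,250:400,::-1],None,fx=5,fy=5,interpolation=cv2.INTER_CUBIC);cv2.imwrite('pics/c4.png',a)
E
```

```text
7.0833 [0.5941 0.1011 0.0204] [-0.3321 -0.3526  0.0081] [ 0.0313 -0.031   0.0076] [-0.3848 -0.2942 -0.0082]
tip [ 0.5787 -0.0481  0.0204] in lip frame 0.0077542911233109075 -0.014159454961742006
```

View pics/c4.png

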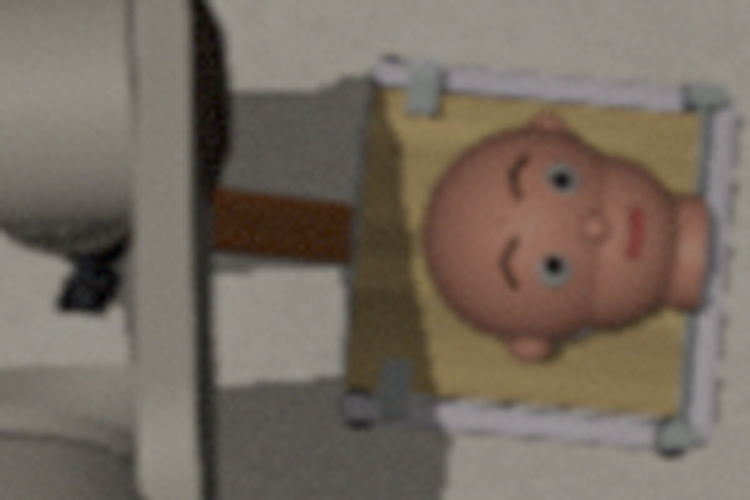

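The thin end has gone under the lip at crop (352, 205–262), mid row 233 against lip mid about 236, so it is centred. I now push on slowly, watching the force.

move_arm(
  slide=[
    [-5,0,0],
    [-5,0,0],
    [-5,0,0],
    [0,0,0],
    [0,0,0],
  ],
  rot=[
    [0,0,0],
    [0,0,0],
    [0,0,0],
    [0,0,0],
    [0,0,0],
  ],
)

```text
time: 7.55
tcp_pos: [0.5924, 0.0855, 0.0203]
eef_rot: [[0.103, 0.995, -0.0], [0.995, -0.103, 0.0], [0.0, -0.0, -1.0]]
contact_force: [1.3, 0.9, -0.9]
opening: 0.386
grasp_force: 60.1
```

move_arm(
  slide=[
    [-4,0,0],
    [-4,0,0],
    [-4,0,0],
    [0,0,0],
    [0,0,0],
  ],
  rot=[
    [0,0,0],
    [0,0,0],
    [0,0,0],
    [0,0,0],
    [0,0,0],
  ],
)

```text
time: 7.97
tcp_pos: [0.5911, 0.0734, 0.0202]
eef_rot: [[0.103, 0.995, -0.0], [0.995, -0.103, -0.0], [-0.0, -0.0, -1.0]]
contact_force: [-0.0, -1.5, -2.7]
opening: 0.389
grasp_force: 60.1
```

move_arm(
  slide=[
    [-3,0,0],
    [-3,0,0],
    [-3,0,0],
    [-3,0,0],
    [0,0,0],
  ],
  rot=[
    [0,0,0],
    [0,0,0],
    [0,0,0],
    [0,0,0],
    [0,0,0],
  ],
)

```text
time: 8.38
tcp_pos: [0.5899, 0.0614, 0.0203]
eef_rot: [[0.103, 0.995, -0.0], [0.995, -0.103, -0.0], [-0.0, -0.0, -1.0]]
contact_force: [-0.1, -0.7, -4.1]
opening: 0.391
grasp_force: 60.1
```

Fz is −4 N, so the gripper is carrying the tray load. I lower slightly until the bench takes it.

move_arm(
  slide=[
    [0,0,0.5],
    [0,0,0],
    [0,0,0],
  ],
  rot=[
    [0,0,0],
    [0,0,0],
    [0,0,0],
  ],
)

```text
time: 8.63
tcp_pos: [0.59, 0.0616, 0.02]
eef_rot: [[0.103, 0.995, 0.0], [0.995, -0.103, -0.001], [-0.001, 0.0, -1.0]]
contact_force: [-1.5, -3.2, 0.2]
opening: 0.39
grasp_force: 60.6
```

move_arm(
  slide=[
    [0,0,0.5],
    [0,0,0],
    [0,0,0],
  ],
  rot=[
    [0,0,0],
    [0,0,0],
    [0,0,0],
  ],
)

```text
time: 8.88
tcp_pos: [0.5901, 0.0617, 0.02]
eef_rot: [[0.103, 0.995, 0.0], [0.995, -0.103, -0.001], [-0.001, 0.0, -1.0]]
contact_force: [-4.9, -5.8, 9.6]
opening: 0.386
grasp_force: 61.9
```

move_arm(
  slide=[
    [0,0,-0.5],
    [-3,0,0],
    [-3,0,0],
    [0,0,0],
  ],
  rot=[
    [0,0,0],
    [0,0,0],
    [0,0,0],
    [0,0,0],
  ],
)

```text
time: 9.22
tcp_pos: [0.5896, 0.0562, 0.02]
eef_rot: [[0.103, 0.995, 0.001], [0.995, -0.103, 0.001], [0.001, 0.001, -1.0]]
contact_force: [-0.0, 1.9, 2.1]
opening: 0.387
grasp_force: 60.7
```

move_arm(
  slide=[
    [-2,0,0],
    [-2,0,0],
    [-2,0,0],
    [-2,0,0],
  ],
  rot=[
    [0,0,0],
    [0,0,0],
    [0,0,0],
    [0,0,0],
  ],
)

```text
time: 9.55
tcp_pos: [0.5888, 0.0486, 0.02]
eef_rot: [[0.102, 0.995, 0.001], [0.995, -0.102, 0.001], [0.001, 0.0, -1.0]]
contact_force: [0.8, 6.3, 2.9]
opening: 0.393
grasp_force: 60.8
```

move_arm(
  slide=[
    [-1,0,0],
    [-1,0,0],
    [-1,0,0],
  ],
  rot=[
    [0,0,0],
    [0,0,0],
    [0,0,0],
  ],
)

```text
time: 9.8
tcp_pos: [0.5885, 0.0456, 0.02]
eef_rot: [[0.102, 0.995, 0.001], [0.995, -0.102, 0.001], [0.001, 0.001, -1.0]]
contact_force: [1.0, 6.1, 2.8]
opening: 0.386
grasp_force: 60.8
```

move_arm(
  slide=[
    [-1,0,0],
    [-1,0,0],
    [-1,0,0],
  ],
  rot=[
    [0,0,0],
    [0,0,0],
    [0,0,0],
  ],
)

```text
time: 10.05
tcp_pos: [0.5882, 0.0427, 0.02]
eef_rot: [[0.102, 0.995, 0.001], [0.995, -0.102, 0.001], [0.001, 0.001, -1.0]]
contact_force: [1.4, 6.5, 2.4]
opening: 0.39
grasp_force: 60.8
```

Lifting steadily with a push of about 6 N. The stops are near, so I take 1 mm steps.

move_arm(
  slide=[
    [-1,0,0],
    [0,0,0],
  ],
  rot=[
    [0,0,0],
    [0,0,0],
  ],
)

```text
time: 10.22
tcp_pos: [0.588, 0.0415, 0.02]
eef_rot: [[0.103, 0.995, 0.001], [0.995, -0.103, 0.001], [0.001, 0.0, -1.0]]
contact_force: [1.3, 4.5, 3.3]
opening: 0.388
grasp_force: 60.7
```

move_arm(
  slide=[
    [-1,0,0],
    [0,0,0],
  ],
  rot=[
    [0,0,0],
    [0,0,0],
  ],
)

```text
time: 10.38
tcp_pos: [0.5879, 0.0406, 0.02]
eef_rot: [[0.102, 0.995, 0.001], [0.995, -0.102, 0.001], [0.001, 0.0, -1.0]]
contact_force: [0.1, 5.4, 1.7]
opening: 0.385
grasp_force: 60.7
```

move_arm(
  slide=[
    [-1,0,0],
    [0,0,0],
  ],
  rot=[
    [0,0,0],
    [0,0,0],
  ],
)

```text
time: 10.55
tcp_pos: [0.5879, 0.0396, 0.02]
eef_rot: [[0.102, 0.995, 0.001], [0.995, -0.102, 0.001], [0.001, 0.0, -1.0]]
contact_force: [-0.6, 5.0, 2.9]
opening: 0.385
grasp_force: 60.7
```

move_arm(
  slide=[
    [-1,0,0],
    [0,0,0],
  ],
  rot=[
    [0,0,0],
    [0,0,0],
  ],
)

```text
time: 10.72
tcp_pos: [0.5877, 0.0385, 0.02]
eef_rot: [[0.103, 0.995, 0.001], [0.995, -0.103, 0.001], [0.001, 0.0, -1.0]]
contact_force: [0.1, 4.5, 2.4]
opening: 0.393
grasp_force: 60.7
```

move_arm(
  slide=[
    [-1,0,0],
    [0,0,0],
  ],
  rot=[
    [0,0,0],
    [0,0,0],
  ],
)

```text
time: 10.88
tcp_pos: [0.5876, 0.0376, 0.02]
eef_rot: [[0.102, 0.995, 0.001], [0.995, -0.102, 0.001], [0.001, 0.0, -1.0]]
contact_force: [-0.1, 5.3, 2.5]
opening: 0.389
grasp_force: 60.8
```

move_arm(
  slide=[
    [-1,0,0],
    [0,0,0],
  ],
  rot=[
    [0,0,0],
    [0,0,0],
  ],
)

```text
time: 11.05
tcp_pos: [0.5876, 0.0371, 0.02]
eef_rot: [[0.102, 0.995, 0.001], [0.995, -0.102, 0.002], [0.002, 0.001, -1.0]]
contact_force: [1.3, 9.4, 1.7]
opening: 0.387
grasp_force: 60.7
```

The force has jumped from 5 to 9 N: the stops are reached. Half-millimetre steps now.

move_arm(
  slide=[
    [-0.7,0,0],
    [0,0,0],
  ],
  rot=[
    [0,0,0],
    [0,0,0],
  ],
)

```text
time: 11.22
tcp_pos: [0.5875, 0.0369, 0.02]
eef_rot: [[0.102, 0.995, 0.001], [0.995, -0.102, 0.002], [0.002, 0.001, -1.0]]
contact_force: [4.1, 15.8, 1.7]
opening: 0.389
grasp_force: 60.7
```

move_arm(
  slide=[
    [-0.5,0,0],
    [0,0,0],
    [0,0,0],
  ],
  rot=[
    [0,0,0],
    [0,0,0],
    [0,0,0],
  ],
)

```text
time: 11.47
tcp_pos: [0.5875, 0.0368, 0.02]
eef_rot: [[0.102, 0.995, 0.001], [0.995, -0.102, 0.003], [0.003, 0.001, -1.0]]
contact_force: [2.1, 18.9, 1.4]
opening: 0.394
grasp_force: 60.7
```

```bash
python3 - <<'E'
from h import *
F=[]
for i in range(3):
    s=monitor.sense();F.append(s['eef_rot'].T@s['contact_force']);im=optics.grab_frame('side')
print(np.array(F));print(s['tcp_pos'])
E
```

```text
[[19.0209  0.1564 -1.296 ]
 [19.1181  1.6221 -1.4929]
 [18.9068  0.8548 -1.7085]]
[0.5875 0.0368 0.02  ]
```

move_arm(
  slide=[
    [-0.5,0,0],
    [0,0,0],
    [0,0,0],
  ],
  rot=[
    [0,0,0],
    [0,0,0],
    [0,0,0],
  ],
)

```text
time: 11.87
tcp_pos: [0.5875, 0.0366, 0.02]
eef_rot: [[0.102, 0.995, 0.001], [0.995, -0.102, 0.003], [0.003, 0.001, -1.0]]
contact_force: [3.8, 22.2, 1.4]
opening: 0.39
grasp_force: 60.6
```

A push of 22 N means a press of about 10–18 N. Time to let go.

move_arm(
  slide=[
    [0,0,0],
    [0,0,0],
    [0,0,0],
    [0,0,0],
    [0,0,0],
  ],
  rot=[
    [0,0,0],
    [0,0,0],
    [0,0,0],
    [0,0,0],
    [0,0,0],
  ],
  gripper=0,
)

```text
time: 12.28
tcp_pos: [0.5872, 0.0343, 0.0198]
eef_rot: [[0.103, 0.995, 0.0], [0.995, -0.103, -0.0], [-0.0, 0.0, -1.0]]
contact_force: [-0.5, 0.1, 0.1]
opening: 1.001
grasp_force: 0.0
```

move_arm(
  slide=[
    [0,0,0],
    [0,0,-10],
    [0,0,-20],
    [0,0,-30],
    [0,0,-30],
  ],
  rot=[
    [0,0,0],
    [0,0,0],
    [0,0,0],
    [0,0,0],
    [0,0,0],
  ],
)

```text
time: 12.7
tcp_pos: [0.5867, 0.0345, 0.1112]
eef_rot: [[0.103, 0.995, -0.001], [0.995, -0.103, 0.0], [0.0, -0.001, -1.0]]
contact_force: [0.4, -0.3, 0.4]
opening: 1.002
grasp_force: 0.0
```

move_arm(
  slide=[
    [30,0,-30],
    [30,0,-30],
    [30,0,-30],
    [30,0,0],
    [0,0,0],
  ],
  rot=[
    [0,0,0],
    [0,0,0],
    [0,0,0],
    [0,0,0],
    [0,0,0],
  ],
)

```text
time: 13.12
tcp_pos: [0.5998, 0.1566, 0.2012]
eef_rot: [[0.1, 0.995, 0.004], [0.995, -0.1, 0.002], [0.002, 0.004, -1.0]]
contact_force: [-0.5, 0.6, -1.4]
opening: 1.0
grasp_force: 0.0
```

```bash
python3 - <<'E'
from h import *
s=monitor.sense();print(s['time'],s['tcp_pos'],s['contact_force'])
a=cv2.resize(optics.grab_frame('top')[140:240,240:400,::-1],None,fx=4,fy=4,interpolation=cv2.INTER_CUBIC)
b=cv2.resize(optics.grab_frame('side')[130:270,220:400,::-1],(640,498)[:2],interpolation=cv2.INTER_CUBIC)
b=cv2.resize(b,(257,200));cv2.imwrite('pics/c5.png',np.vstack([a,np.hstack([b,np.zeros((200,383,3),np.uint8)])]))
E
```

```text
13.1167 [0.5998 0.1566 0.2012] [-0.5206  0.5773 -1.4496]
```

View pics/c5.png

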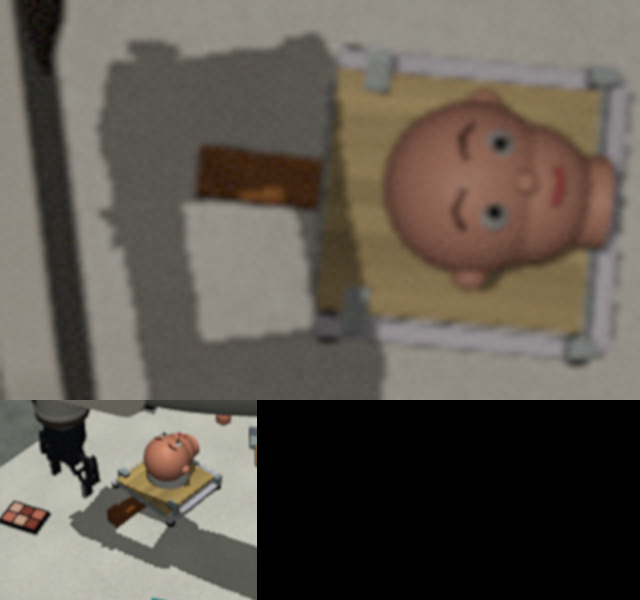

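The wedge stands square under the lip at crop (200–320, 148–208), the gripper is clear, and the tray, head and palette are untouched. I hand it in.

```bash
python3 -c "
from workcell import order
print(order.finish_job())"
```

```text
the job is handed in; nothing more can be done
None
```

The wooden wedge is under the middle of the lip, pushed in about 22 N (roughly 10–18 N estimated press on the tray; not measured directly), tray up against its stops, wedge released, and the job is handed in at about 13 s; no verdict came back.

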